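Lever open the shielded sample well

TASK

Open the heavy steel flap of the shielded sample well with its lever: push the upright peg of the swivel catch with a fingertip, towards the well and round to its stop, so that the catch no longer blocks the lever. Then press the paddle at the lever's long end all the way down onto its rubber stop, and finish while holding it down so that the flap stays up. Grasp nothing, leave the lever in its fork, do not touch the flap itself, and leave the jars and other things where they stand.

Things in the scene. Friction and masses are not known exactly. Their poses are not given: they have to be found in the camera images.
- stand: fixed steel bed plate 480 x 260 x 12 mm on the table, carrying the mechanism. Origin: on the table surface straight below the lever's paddle; x runs level along the lever from the paddle to the well, z up. Plate spans x -40 to 440, y -130 to 130 mm. Place varies, and yaw from -1.6 to -1.0: the paddle is at the robot's left, the well at its right, the catch's side (+y) away from the robot.
- rubber_stop (a point): centre of the top of the round rubber stop under the paddle, 32 mm across, top 36 mm above the table.
- fork (a point): the fulcrum, midway between the two grey cheeks of the fork, at the level of their tops, 101 mm above the table; they span stand x 197 to 243, y -27 to 27. Beyond: a grey block at x 303 that carries the short end at rest, and the grey well, an open box 112 long (along stand x), 136 wide, centred at stand (370, 0), top 78 mm high, covered by the flap.
- lever: loose aluminium lever resting in the fork by a 12 mm cross pin: bar 24 wide, 8 thick, 220 from pin to paddle centre, 85 from pin to the nose under the flap's lip. Dark counterweight on the short arm: untouched it rests long end up. Origin: centre of the pin, stand (220, 0), height 85 mm. Axes parallel to the stand's at rest; fully pressed it has tilted 0.4 rad.
- lever_pad (a point): centre of the upper face of the paddle at the lever's long end, 50 long, 44 wide, 8 thick. At rest about 133 mm above the table, sloping 0.2 rad, free edge higher; fully down on the stop about 45 mm, sloping the other way, straight below (within 5 mm). A wide fingertip ends a few mm higher. Pressing takes 4 to 9 N, far more at the rigid stop; let go, it springs up.
- catch (a joint): swivel catch, rad: flat dark bar 140 long, 16 wide, 10 thick turning level on a post at stand (115, 55), top face 96 mm high. At 0 it lies across the stand, its nose just under the lever, blocking it. It grows to a stop at 1.35 as the peg end swings towards the well and the nose towards the paddle. Starts -0.1 to 0.2; frees the lever from 1.1. Stays where left; 1 to 2 N at the peg.
- catch_peg (a point): centre of the top of the upright steel peg, 12 mm thick and 40 mm tall, on the outer end of the catch, 60 mm from the post's axis (at angle 0 it is at stand (115, 115)); top at 136 mm above the table.
- flap (a joint): angle of the flap, rad: steel plate 127 long, 136 wide, 18 thick, about 2.4 kg, lying level on the well, hinged along its edge farthest from the lever, at stand x 412, height 78 mm. 0 closed, grows as the edge over the lever rises; about 0.27 with the lever fully down.
- flap_lip (a point): middle of the upper edge of the flap, lever side; at rest at stand (285, 0), height 96 mm, above the lever's nose.
- jar_a: loose amber glass sample jar, 52 across, 80 tall, standing on the bed plate on the robot's side of the lever. Origin: centre of its underside.
- weight: loose steel balance weight with a neck, 40 across, 60 tall, on the bed plate on the robot's side of the fork. Origin: centre of its underside.
- beaker: loose clear plastic beaker, 50 across, 60 tall, on the bed plate beyond the lever, beside the well. Origin: centre of its underside.
- wash_bottle: loose white wash bottle, 66 across, 170 tall, on the table well off to the side. Origin: centre of its underside.
- jar_b: loose large jar, 80 across, 120 tall, on the table off to the side. Origin: centre of its underside.
- mug: loose white mug, 80 across, 90 tall, on the table off to the side. Origin: centre of its underside.
- jar_c: loose jar, 70 across, 100 tall, on the table off to the side. Origin: centre of its underside.

How it is judged:
By the outcome, as a careful person would: the job done as asked, in the order asked, and still so for the second after the job is handed in, while the arm keeps its last pose, push and grip.
It also fails if it takes over 42 s, if anything falls off the work surface, if the arm or the gripper's body presses on something with over 40 N, if the wrist force passes 120 N, or if a joint passes its speed limit or range.

ROBOT

A 6-joint arm with a two-finger parallel gripper is mounted at the origin on the work surface. World frame = base frame: x ahead of the robot, y to its left, z up, the work surface at z = 0. Lengths are in m, angles in degrees, forces in N, time in s.
With the tool pointing down it reaches from about 0.4 to 0.825 m from the base axis. Payload 7 kg.
Tool frame: the origin (TCP) lies at the very end of the fingers, on their centre line; the grasp point (between the pads) lies 19 mm behind it (ctrl.tcp_to_grasp is the distance from the TCP to the grasp point, in m); z points along the fingers, x is the direction in which the jaws open and shut, and the axes are right-handed (so a half turn about z gives the same grasp; the last joint's range is limited). The gripper opens to 88 mm and grips with 3 to 60 N. Pads are 19 mm wide; open, the fingers measure 130 mm over their backs; the gripper's body (78 mm by 193 mm) begins 47 mm behind the grasp point.
Start: joints at [88.069, 20.546, 0.682, 0, -70.136, -16.507], TCP at [0.213, 0.64, 0.227] pointing down, gripper open.
Joint ranges: [-176.03, 176.03], [-82.01, 121.73], [-58.28, 71.71], [-173.87, 95.51], [-174.79, -0.11], [-173.66, 173.66]. Speed limits (degrees/s): [136.94, 136.94, 172.46, 180, 180, 180].

INTERFACE

Orientations are given as [roll, pitch, yaw] about the fixed x, y, z axes, in that order (R = Rz(yaw) Ry(pitch) Rx(roll)).
In Python, from plant import sensors, vision, ticket, ctrl gives the robot as it stands. The module is installed in compiled form; this text tells all that it offers.
- The arm moves only by the tool drive_tool, never from a script. Its argument "moves" is a list of rows, each a list of 6 numbers: the shift along the tool's x, y, z in units of 0.15 m (1.0 is 0.15 m), then the turn, a rotation vector about the tool's x, y, z in units of 60 degrees (1.0 is 60 degrees). In form: [[dx, dy, dz, rx, ry, rz], ...]. A call has 1 to 8 rows; each row is the pose to reach, as a shift and turn from the pose measured when the call began, along the tool's axes at that moment; what a row does not reach only later rows make up. A row lasts 1/10 s, in which the tool goes at most 50 mm and 8.59 degrees, less where a joint would pass 70% of its speed; a pose out of reach is approached as far as the arm can. A call with a number of a shift or a turn outside -1 to 1 is refused whole. A call with a gripper value outside its range is refused whole. "fingers" is the opening, from -1 (shut) to 1 (fully open), set as the call begins (left out, the last holds). The fingers move at their own pace and stop on an object; the grip force is fixed at half the most. Time passes only in rows, so rows that repeat a pose let the fingers close. It gives the time, the measured TCP pose, the force and the opening at its end, in the units of the state.
- sensors.get_obs(): the state, without advancing time (a new reading comes with each control period).
- vision.snapshot(name): name is "scene" or "top"; returns a dict with "pixels" (384x512x3 uint8, red, green, blue), "fx", "fy", "cx", "cy" (pixels), "R" (3x3) and "t" (3): a world point X has camera coordinates R X + t. Camera axes: x right, y down, z forward; pixel columns grow to the right and rows downward; lengths in m; the calibration is good to about 2 mm. A picture is of the moment at which its call begins. There is no depth.
- ticket.close_job(): hands the job in, once; it reports no verdict.
The state is a dict: "clock": time; "joint_pos": joint angles; "qvel": joint speeds; "tau": joint torques, N m; "tool_pos": TCP position; "orientation": TCP orientation; "force": force on the tool from outside, world axes, zero at the start; "moment": the same for the moment, N m; "opening": finger opening in m.
Only numpy, scipy, OpenCV 4.12 (cv2) and the standard library are available. Lean on these libraries where they do the work, as an engineer would, in place of code of your own. Each camera call takes 0.05 s, during which the arm holds its last target.

## Working session

There is one attempt and no reset: what is moved stays moved. The work goes in short steps, Python scripts to look and compute and a tool call to move; the robot and the scene stay as the last step left them, time stands still between calls to the robot, and variables do not carry over. Pictures are saved under pics/ and viewed, and the job is handed in when it is done.

Besides the shell and the picture viewer there is one more tool, called as name(argument=value, ...) on one line, values as JSON. drive_tool: Moves the arm, as the interface text tells. Shifts and turns lie within -1 to 1; 1 stands for 0.15 m of shift or 60 degrees of turn. Its arguments: {"type":"object","properties":{"moves":{"type":"array"},"fingers":{"type":"number"}},"required":["moves"]}

```bash
mkdir -p pics; cat > h.py <<'E'
import numpy as np, cv2
from plant import sensors, vision, ticket, ctrl
def snap(n,f):
    s=vision.snapshot(n); cv2.imwrite('pics/'+f,s['pixels'][:,:,::-1]); np.savez(''+f[:-4]+'.npz',**s); return s
def ray(s,u,v):
    R=np.array(s['R']);t=np.array(s['t'])
    d=R.T@np.array([(u-s['cx'])/s['fx'],(v-s['cy'])/s['fy'],1]); return -R.T@t,d
def onz(s,u,v,z):
    c,d=ray(s,u,v); return c+d*(z-c[2])/d[2]
def proj(s,X):
    p=np.array(s['R'])@np.array(X)+np.array(s['t']); return np.array([s['fx']*p[0]/p[2]+s['cx'],s['fy']*p[1]/p[2]+s['cy']])
def tri(s1,p1,s2,p2):
    A=[];b=[]
    for s,p in((s1,p1),(s2,p2)):
        c,d=ray(s,*p); d/=np.linalg.norm(d); P=np.eye(3)-np.outer(d,d); A.append(P);b.append(P@c)
    return np.linalg.lstsq(np.vstack(A),np.hstack(b),rcond=None)[0]
E
python3 - <<'E'
from h import *
a=snap('scene','s0.png');b=snap('top','t0.png')
for s in(a,b):print(s['fx'],-np.array(s['R']).T@s['t'])
print(sensors.get_obs())
for n in('s0','t0'):
    i=cv2.imread(f'pics/{n}.png');cv2.imwrite(f'pics/{n}x.png',cv2.resize(i,None,fx=1.5,fy=1.5,interpolation=cv2.INTER_CUBIC))
E
```

```text
353.35378973109505 [ 1.20342524 -0.01182983  1.07781629]
469.8762478303829 [3.88261532e-01 4.31404885e-04 1.69749273e+00]
{'clock': 0.1, 'joint_pos': array([ 8.80696899e+01,  2.05871333e+01,  6.40100613e-01, -1.95075423e-02,
       -7.01351903e+01, -1.65074581e+01]), 'qvel': array([-0.01406309, -0.08671155,  0.1255533 ,  0.02861829, -0.09382809,
       -0.09744501]), 'tau': array([-1.25208488e-03, -5.84157479e+01,  2.93755299e+01,  7.01562569e+00,
        1.01411686e-02, -5.35088816e-05]), 'tool_pos': array([0.21335571, 0.63994107, 0.22572122]), 'orientation': array([-1.79994218e+02, -8.40453574e-02, -1.08444414e+02]), 'force': array([0.74053555, 0.15245602, 0.10811909]), 'moment': array([0.02886428, 0.01517225, 0.01354726]), 'opening': 0.08733000201675352}
```

View pics/s0x.png

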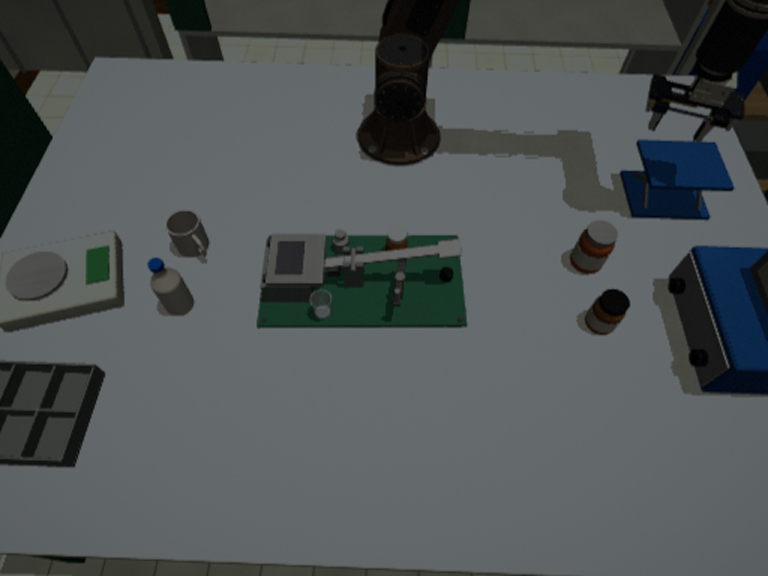

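View pics/t0x.png

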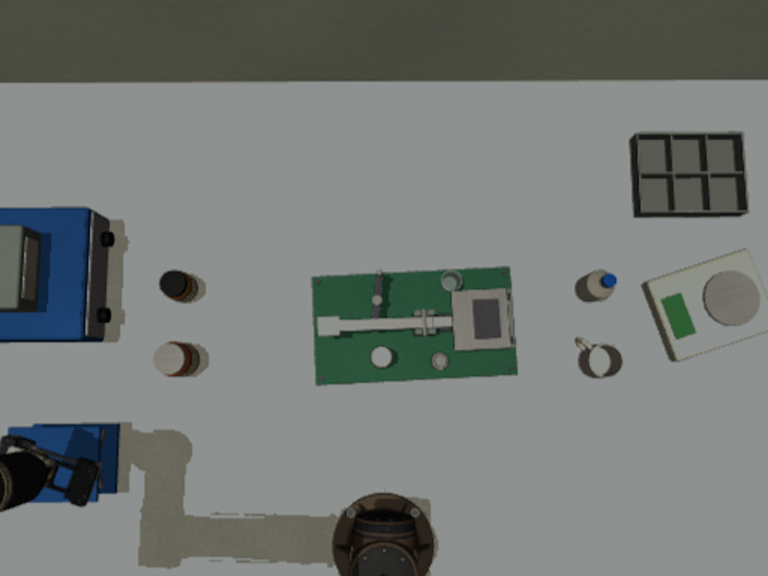

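Both views show the green plate (top view, about 208–345, 178–256 unscaled), with the paddle at the left, the well at the right and the catch across the lever near (252,195). I'll fit the plate corners next.

```bash
python3 - <<'E'
from h import *
for n in('s0','t0'):
    s=dict(np.load(n+'.npz'));im=s['pixels']
    h=cv2.cvtColor(im,cv2.COLOR_RGB2HSV)
    m=cv2.inRange(h,(55,80,20),(95,255,255))
    if n=='t0': m[:,:200]=0;m[:,360:]=0
    else: m[:,:165]=0;m[:,320:]=0;m[:150]=0;m[225:]=0
    c=max(cv2.findContours(m,0,2)[0],key=cv2.contourArea)
    ch=cv2.convexHull(np.vstack([c]))
    pts=np.array([onz(s,u,v,.012)[:2] for u,v in ch[:,0,:]])
    r=cv2.minAreaRect((pts*1000).astype(np.float32)); print(n,r); print(cv2.boxPoints(r))
    x0,y0,w,hh=(205,165,150,100) if n=='t0' else (160,140,160,85)
    cv2.imwrite(f'pics/{n}z.png',cv2.resize(im[y0:y0+hh,x0:x0+w,::-1],None,fx=5,fy=5,interpolation=cv2.INTER_CUBIC))
E
```

```text
s0 ((541.7067260742188, -73.892578125), (196.80532836914062, 475.9614562988281), 2.6767380237579346)
[[ 432.29755  159.233  ]
 [ 454.52533 -316.20914]
 [ 651.1159  -307.01816]
 [ 628.8881   168.42398]]
t0 ((504.8872985839844, -79.85844421386719), (255.12477111816406, 475.5069274902344), 2.6072323322296143)
[[ 366.64178  151.84622]
 [ 388.2722  -323.1685 ]
 [ 643.1328  -311.5631 ]
 [ 621.50244  163.4516 ]]
```

View pics/t0z.png

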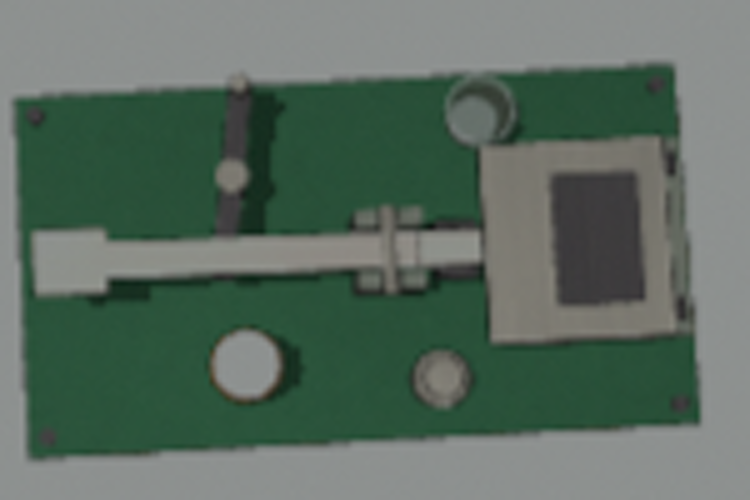

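View pics/s0z.png

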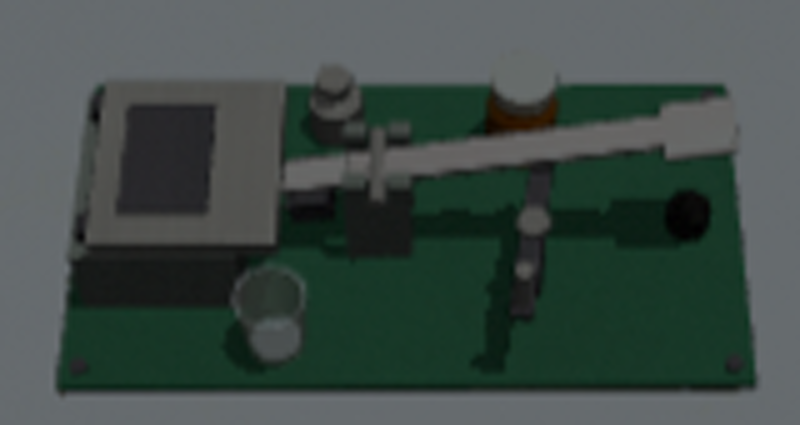

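```bash
cat >> h.py <<'E'
xd=np.array([0.0455,-0.99896]);yd=np.array([0.99896,0.0455]);O=np.array([.505,-.080])-.2*xd
def W(x,y,z): p=O+xd*x/1000+yd*y/1000; return np.array([p[0],p[1],z/1000])
def S(p): q=np.array(p[:2])-O; return np.array([q@xd,q@yd,p[2]])*1000
E
python3 - <<'E'
from h import *
s=dict(np.load('s0.npz'));t=dict(np.load('t0.npz'))
T=lambda u,v:(u/5+205-.4,v/5+165-.4)
C=lambda u,v:(u/5+160-.4,v/5+140-.4)
for n,a,b in(('peg',(525,268),(238,82)),('post',(534,219),(231,176)),('padL',(733,97),(30,294)),):
    X=tri(s,C(*a),t,T(*b)); print(n,X,S(X), S(onz(s,*C(*a),.136)),S(onz(t,*T(*b),.136)))
print('pad top', S(onz(t,*T(69,262),.133)),S(onz(s,*C(698,127),.133)))
print('corners of flap/well',S(onz(t,*T(480,146),.096)),S(onz(t,*T(490,342),.096)))
print('jar_a',S(onz(t,*T(247,365),.092)),'weight',S(onz(t,*T(442,379),.072)),'beaker',S(onz(t,*T(480,108),.072)))
for n,P in(('peg0',(115,115,136)),('fork',(220,0,101)),('rubber',(0,0,36)),('pad',(0,0,133))):
    u=proj(t,W(*P));v=proj(s,W(*P));print(n,(u-[205,165]+.4)*5,(v-[160,140]+.4)*5,W(*P))
E
```

```text
peg [0.61638578 0.0047966  0.13443852] [120.35791257 115.1281851  134.43852326] [118.7939257  116.20452579 136.        ] [121.9882252  114.78692415 136.        ]
post [0.5565209  0.01029028 0.10010761] [112.14609137  55.57552504 100.1076078 ] [112.18074859  79.3850393  136.        ] [114.07912202  51.65296352 136.        ]
padL [0.47496798 0.14251397 0.1335687 ] [-23.65074598 -19.87640435 133.56870074] [-23.53260609 -17.99883381 136.        ] [-23.07545507 -20.0713226  136.        ]
pad top [3.42746945e+00 3.00977467e-02 1.33000000e+02] [  1.26618235   4.59329002 133.        ]
corners of flap/well [285.87362814  67.74521258  96.        ] [284.02733869 -66.39527281  96.        ]
jar_a [118.39148159 -73.25019105  92.        ] weight [251.92698754 -89.2876098   72.        ] beaker [290.16533048  97.12409444  72.        ]
peg0 [227.58976917  82.21625403] [530.99384302 266.35444713] [0.6160129 0.0101441 0.136    ]
fork [390.57837527 248.82041138] [370.14448849 150.03077345] [ 0.50591   -0.0999792  0.101    ]
rubber [ 74.29278448 271.68345063] [683.41844253 202.95802708] [0.4959   0.119792 0.036   ]
pad [ 63.85719039 262.31102712] [699.38412566 121.41645823] [0.4959   0.119792 0.133   ]
```

```bash
cat >> h.py <<'E'
from scipy.spatial.transform import Rotation as Ro
def plan(target,yaw,pitch=0):
    o=sensors.get_obs();p=o['tool_pos'];R=Ro.from_euler('xyz',o['orientation'],degrees=True)
    G=Ro.from_euler('xyz',[180,pitch,yaw],degrees=True)
    d=R.inv().apply(np.array(target)-p)/.15
    r=(R.inv()*G).as_rotvec(degrees=True)/60
    print('t',round(o['clock'],2),'tcp',p.round(4),'stand',S(p).round(1),'ori',o['orientation'].round(1),'F',o['force'].round(1)); print('shift',d.round(3),'turn',r.round(3),'target',np.round(target,4))
E
python3 - <<'E'
from h import *
print(W(100,139,110),W(165,81,110))
t=W(100,139,220); plan(t,-168.4); plan(t,-219)
E
```

```text
[0.63930544 0.0262205  0.11      ] [ 0.58432326 -0.0413509   0.11      ]
t 0.1 tcp [0.2134 0.6399 0.2257] stand [-532.5 -258.6  225.7] ori [-1.800e+02 -1.000e-01 -1.084e+02] F [0.7 0.2 0.1]
shift [ 2.983 -3.988  0.043] turn [-0.001 -0.001  0.999] target [0.6393 0.0262 0.22  ]
t 0.1 tcp [0.2134 0.6399 0.2257] stand [-532.5 -258.6  225.7] ori [-1.800e+02 -1.000e-01 -1.084e+02] F [0.7 0.2 0.1]
shift [ 2.983 -3.988  0.043] turn [-1.000e-03 -1.000e-03  1.843e+00] target [0.6393 0.0262 0.22  ]
```

drive_tool(moves=[[0.25,-0.33,0,0,0,0],[0.5,-0.66,0,0,0,0],[0.75,-1,0,0,0,0],[0.75,-1,0,0,0,0],[0.75,-1,0,0,0,0]], fingers=-1)

```text
clock: 0.6
tool_pos: [0.3218, 0.4821, 0.2262]
orientation: [-180.0, -0.1, -108.6]
force: [-0.1, 0.9, 0.4]
opening: 0.0532
```

drive_tool(moves=[[0.25,-0.33,0,0,0,0],[0.5,-0.66,0,0,0,0],[0.75,-1,0,0,0,0],[0.75,-1,0,0,0,0]])

```text
clock: 1.0
tool_pos: [0.4286, 0.3259, 0.2263]
orientation: [180.0, -0.1, -108.6]
force: [0.9, 1.0, 0.5]
opening: 0.0212
```

drive_tool(moves=[[0.25,-0.33,0,0,0,0],[0.5,-0.66,0,0,0,0],[0.75,-1,0,0,0,0],[0.75,-1,0,0,0,0]])

```text
clock: 1.4
tool_pos: [0.5358, 0.1695, 0.2264]
orientation: [180.0, -0.1, -108.6]
force: [-0.1, 0.1, -0.4]
opening: 0.0008
```

```bash
python3 - <<'E'
from h import *
t=W(100,139,220); plan(t,-219)
E
```

```text
t 1.4 tcp [0.5358 0.1695 0.2264] stand [-47.8  42.2 226.4] ori [ 1.800e+02 -1.000e-01 -1.086e+02] F [-0.1  0.1 -0.4]
shift [ 0.685 -0.959  0.044] turn [-0.002 -0.002  1.839] target [0.6393 0.0262 0.22  ]
```

drive_tool(moves=[[0.17,-0.24,0.02,0,0,0.14],[0.34,-0.48,0.04,0,0,0.28],[0.51,-0.72,0.04,0,0,0.42],[0.68,-0.96,0.04,0,0,0.56],[0.68,-0.96,0.04,0,0,0.7],[0.68,-0.96,0.04,0,0,0.84],[0.68,-0.96,0.04,0,0,0.95],[0.68,-0.96,0.04,0,0,0.95]])

```text
clock: 2.2
tool_pos: [0.6397, 0.027, 0.22]
orientation: [-179.9, -0.1, -165.7]
force: [0.2, 0.3, -0.0]
opening: 0.0005
```

drive_tool(moves=[[0,0,0,0,0,0.14],[0,0,0,0,0,0.28],[0,0,0,0,0,0.42],[0,0,0,0,0,0.56],[0,0,0,0,0,0.7],[0,0,0,0,0,0.84],[0,0,0,0,0,0.89],[0,0,0,0,0,0.89]])

```text
clock: 3.0
tool_pos: [0.6396, 0.0274, 0.2198]
orientation: [-179.8, -0.0, 141.0]
force: [0.7, -0.0, -0.1]
opening: 0.0005
```

```bash
python3 - <<'E'
from h import *
plan(W(100,139,110),-219);plan(W(165,81,110),-219)
E
```

```text
t 3.0 tcp [0.6396 0.0274 0.2198] stand [ 98.8 139.4 219.8] ori [-179.8   -0.   141. ] F [ 0.7 -0.  -0.1]
shift [-0.003 -0.005  0.732] turn [-0.003 -0.     0.   ] target [0.6393 0.0262 0.11  ]
t 3.0 tcp [0.6396 0.0274 0.2198] stand [ 98.8 139.4 219.8] ori [-179.8   -0.   141. ] F [ 0.7 -0.  -0.1]
shift [-0.002 -0.586  0.734] turn [-0.003 -0.     0.   ] target [ 0.5843 -0.0414  0.11  ]
```

drive_tool(moves=[[0,0,0.2,0,0,0],[0,0,0.4,0,0,0],[0,0,0.6,0,0,0],[0,0,0.73,0,0,0],[0,0,0.73,0,0,0]])

```text
clock: 3.5
tool_pos: [0.6374, 0.027, 0.107]
orientation: [-179.5, -0.2, 141.2]
force: [0.1, 0.7, 0.4]
opening: 0.0003
```

```bash
python3 - <<'E'
from h import *
plan(W(165,81,110),-219)
s=snap('scene','s1.png');t=snap('top','t1.png')
a=cv2.resize(s['pixels'][120:230,160:320,::-1],None,fx=4,fy=4,interpolation=2)
b=cv2.resize(t['pixels'][150:270,200:360,::-1],None,fx=4,fy=4,interpolation=2)[:440]
cv2.imwrite('pics/s1z.png',a);cv2.imwrite('pics/t1z.png',b)
E
```

```text
t 3.5 tcp [0.6374 0.027  0.107 ] stand [ 99.2 137.1 107. ] ori [-179.5   -0.2  141.2] F [0.1 0.7 0.4]
shift [-0.009 -0.577 -0.015] turn [-0.008 -0.004  0.004] target [ 0.5843 -0.0414  0.11  ]
```

View pics/s1z.png

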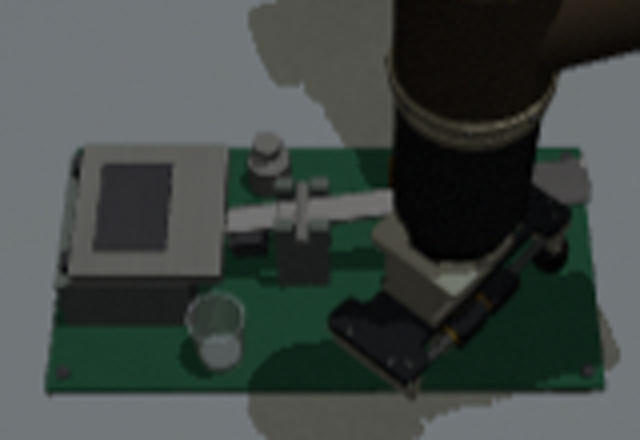

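View pics/t1z.png

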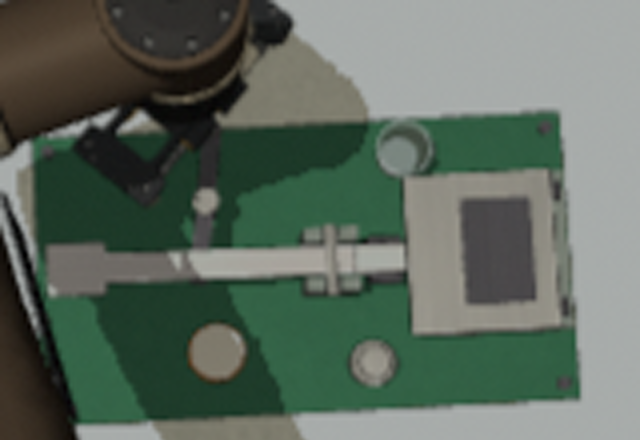

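The gripper sits clear of the lever, with its closed fingers hidden beside the peg end (top view crop about (205,130)). The catch hasn't moved, with its bar at (205,200). Pushing now.

drive_tool(moves=[[0,-0.05,-0.01,0,0,0],[0,-0.1,-0.01,0,0,0],[0,-0.15,-0.02,0,0,0],[0,-0.2,-0.02,0,0,0],[0,-0.25,-0.02,0,0,0]])

```text
clock: 4.1
tool_pos: [0.6199, -0.0023, 0.116]
orientation: [179.9, 0.4, 141.3]
force: [13.5, -3.8, -3.1]
opening: 0.0004
```

drive_tool(moves=[[0,-0.04,0,0,0,0],[0,-0.08,0,0,0,0],[0,-0.12,0,0,0,0],[0,-0.16,0,0,0,0],[0,-0.2,0,0,0,0]])

```text
clock: 4.6
tool_pos: [0.6002, -0.026, 0.1158]
orientation: [179.9, 0.3, 141.3]
force: [0.9, 1.7, -0.4]
opening: 0.0004
```

```bash
python3 - <<'E'
from h import *
plan(W(165,81,110),-219)
E
```

```text
t 4.6 tcp [ 0.6002 -0.026   0.1158] stand [150.4  97.5 115.8] ori [179.9   0.3 141.3] F [ 0.9  1.7 -0.4]
shift [ 0.019 -0.146  0.038] turn [0.001 0.005 0.004] target [ 0.5843 -0.0414  0.11  ]
```

```bash
cat >> h.py <<'E'
def look(k):
    s=snap('scene',f's{k}.png');t=snap('top',f't{k}.png')
    a=cv2.resize(s['pixels'][120:230,160:320,::-1],None,fx=4,fy=4,interpolation=2)
    b=cv2.resize(t['pixels'][160:270,200:360,::-1],None,fx=4,fy=4,interpolation=2)
    cv2.imwrite(f'pics/z{k}.png',cv2.resize(np.vstack([a,b]),None,fx=.68,fy=.68))
E
python3 - <<'E'
from h import *
look(2)
E
```

```text
(no output)
```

View pics/z2.png

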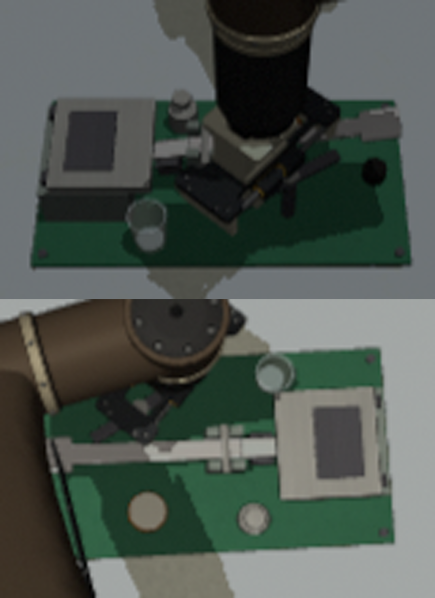

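The catch has swung well round; its nose now points towards the paddle (scene crop about (320,160)). Carrying on to the stop in small steps.

drive_tool(moves=[[0,-0.03,0,0,0,0],[0,-0.06,0,0,0,0],[0,-0.09,0,0,0,0],[0,-0.12,0,0,0,0]])

```text
clock: 5.1
tool_pos: [0.5869, -0.0362, 0.1151]
orientation: [179.7, 0.0, 141.2]
force: [-11.8, 35.5, 9.2]
opening: 0.0007
```

drive_tool(moves=[[0,-0.02,0,0,0,0],[0,-0.04,0,0,0,0]])

```text
clock: 5.3
tool_pos: [0.5847, -0.0364, 0.1154]
orientation: [179.3, -0.0, 141.2]
force: [1.7, 31.2, 1.4]
opening: 0.0003
```

```bash
python3 - <<'E'
from h import *
plan(W(165,81,110),-219);look(3)
E
```

```text
t 5.3 tcp [ 0.5847 -0.0364  0.1154] stand [160.1  81.6 115.4] ori [179.3  -0.  141.2] F [ 1.7 31.2  1.4]
shift [-0.019 -0.028  0.036] turn [ 0.012 -0.     0.003] target [ 0.5843 -0.0414  0.11  ]
```

View pics/z3.png

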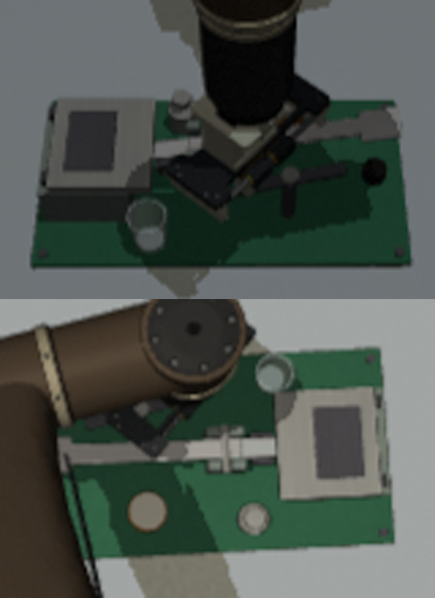

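Force rose to 31 N, so the catch is most likely on its stop. Backing off, lifting and checking its angle.

drive_tool(moves=[[0,0.1,0,0,0,0],[0,0.2,0,0,0,0],[0,0.2,-0.2,0,0,0],[0,0.2,-0.45,0,0,0],[0,0.2,-0.65,0,0,0],[0,0.2,-0.65,0,0,0]])

```text
clock: 6.0
tool_pos: [0.6055, -0.0139, 0.218]
orientation: [179.0, 0.3, 141.2]
force: [-0.5, 0.1, -0.5]
opening: 0.0006
```

```bash
python3 - <<'E'
from h import *
plan(W(-3,0,170),-177.4)
E
```

```text
t 6.0 tcp [ 0.6055 -0.0139  0.218 ] stand [138.5 103.4 218. ] ori [179.    0.3 141.2] F [-0.5  0.1 -0.5]
shift [1.142 0.247 0.318] turn [ 0.014  0.01  -0.69 ] target [0.4958 0.1228 0.17  ]
```

drive_tool(moves=[[0.25,0.06,0,0,0,-0.13],[0.5,0.12,0,0,0,-0.26],[0.75,0.18,0,0.01,0.01,-0.39],[1.0,0.25,0,0.01,0.01,-0.52],[1.0,0.25,0,0.01,0.01,-0.65],[1.0,0.25,0,0.01,0.01,-0.69],[1.0,0.25,0,0.01,0.01,-0.69]])

```text
clock: 6.7
tool_pos: [0.5118, 0.1096, 0.2173]
orientation: [179.9, 0.0, -177.3]
force: [-0.1, -0.4, 0.7]
opening: 0.0002
```

```bash
python3 - <<'E'
from h import *
plan(W(-3,0,150),-177.4);look(4)
E
```

```text
t 6.7 tcp [0.5118 0.1096 0.2173] stand [ 10.9  15.4 217.3] ori [ 179.9    0.  -177.3] F [-0.1 -0.4  0.7]
shift [0.103 0.092 0.449] turn [0.002 0.001 0.001] target [0.4958 0.1228 0.15  ]
```

View pics/z4.png

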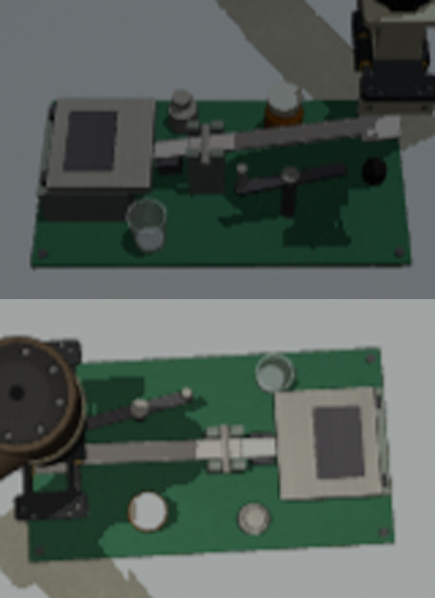

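The catch now lies nearly along the lever: peg at about (242,168) in the scene crop and (187,393) in the top crop. Triangulating its angle.

```bash
python3 - <<'E'
from h import *
s=dict(np.load('s4.npz'));t=dict(np.load('t4.npz'))
k=.68*4
ps=(242/k+160-.4,168/k+120-.4); pt=(187/k+200-.4,(393-299.2)/k+160-.4)
X=tri(s,ps,t,pt);print(S(X),S(onz(s,*ps,.136)),S(onz(t,*pt,.136)))
for a in(1.1,1.2,1.3,1.35):
    P=W(115+60*np.sin(a),55+60*np.cos(a),136);u=proj(s,P);v=proj(t,P)
    print(a,((u-[159.6,119.6])*k).round(1),((v-[199.6,159.6])*k+[0,299.2]).round(1),S(P).round(1))
E
```

```text
[171.49976578  68.4125074  131.69705584] [169.11390061  71.43746031 136.        ] [173.69974529  67.8263379  136.        ]
1.1 [242.5 175.7] [182.1 381.6] [168.5  82.2 136. ]
1.2 [240.5 171.8] [184.3 385.9] [170.9  76.7 136. ]
1.3 [238.9 167.7] [186.1 390.4] [172.8  71.  136. ]
1.35 [238.2 165.7] [186.9 392.8] [173.5  68.1 136. ]
```

The catch is at 1.3–1.35 rad, on its stop. Moving over the paddle next, then pressing.

drive_tool(moves=[[0.1,0.08,0.15,0,0,0],[0.1,0.08,0.3,0,0,0],[0.1,0.08,0.4,0,0,0],[0.1,0.08,0.4,0,0,0]])

```text
clock: 7.2
tool_pos: [0.4953, 0.1197, 0.1552]
orientation: [180.0, -0.2, -177.6]
force: [0.0, 0.5, 0.0]
opening: 0.0005
```

```bash
python3 - <<'E'
from h import *
plan(W(-2,0,47),-177.4)
E
```

```text
t 7.2 tcp [0.4953 0.1197 0.1552] stand [ 1.000e-01 -6.000e-01  1.552e+02] ori [ 180.    -0.2 -177.6] F [0.  0.5 0. ]
shift [-0.006  0.014  0.721] turn [ 0.    -0.003 -0.003] target [0.4958 0.1218 0.047 ]
```

drive_tool(moves=[[0,0.01,0.07,0,0,0],[0,0.01,0.14,0,0,0],[0,0.01,0.21,0,0,0],[0,0.01,0.28,0,0,0],[0,0.01,0.35,0,0,0]])

```text
clock: 7.7
tool_pos: [0.4963, 0.1224, 0.1028]
orientation: [179.9, -0.0, -177.6]
force: [-0.9, 4.8, 7.2]
opening: 0.0006
```

drive_tool(moves=[[0,0,0.05,0,0,0],[0,0,0.1,0,0,0],[0,0,0.15,0,0,0],[0,0,0.2,0,0,0],[0,0,0.25,0,0,0]])

```text
clock: 8.2
tool_pos: [0.4971, 0.1228, 0.0656]
orientation: [179.8, 0.1, -177.6]
force: [-0.3, -1.6, 7.1]
opening: 0.0008
```

```bash
python3 - <<'E'
from h import *
plan(W(-2,0,47),-177.4);look(5)
E
```

```text
t 8.2 tcp [0.4971 0.1228 0.0656] stand [-3.   1.4 65.6] ori [ 1.798e+02  1.000e-01 -1.776e+02] F [-0.3 -1.6  7.1]
shift [ 0.009 -0.007  0.124] turn [ 0.003  0.001 -0.003] target [0.4958 0.1218 0.047 ]
```

View pics/z5.png

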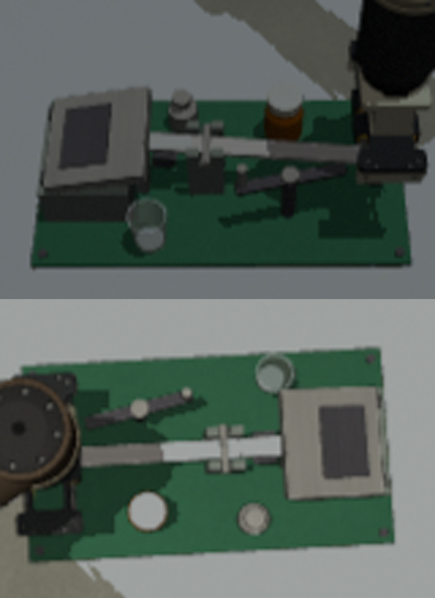

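The flap is rising (scene crop, left), the catch is clear of the lever, and the force is a steady 7 N. Pressing on down to the stop.

drive_tool(moves=[[0,0,0.03,0,0,0],[0,0,0.06,0,0,0],[0,0,0.09,0,0,0],[0,0,0.11,0,0,0]])

```text
clock: 8.7
tool_pos: [0.4966, 0.1217, 0.0486]
orientation: [179.9, -0.0, -177.6]
force: [-0.8, -6.2, 14.3]
opening: 0.0005
```

drive_tool(moves=[[0,0,0.02,0,0,0],[0,0,0.03,0,0,0],[0,0,0.03,0,0,0]])

```text
clock: 9.0
tool_pos: [0.497, 0.1214, 0.0477]
orientation: [180.0, 0.1, -177.5]
force: [-14.8, -1.0, 43.6]
opening: 0.0003
```

drive_tool(moves=[[0,0,0.015,0,0,0],[0,0,0.015,0,0,0],[0,0,0.015,0,0,0],[0,0,0.015,0,0,0]])

```text
clock: 9.4
tool_pos: [0.497, 0.1214, 0.0479]
orientation: [180.0, 0.1, -177.4]
force: [-12.4, 0.2, 31.5]
opening: 0.0007
```

```bash
python3 - <<'E'
from h import *
plan(W(-2,0,47),-177.4);look(6);plan(W(-2,0,47),-177.4)
E
```

```text
t 9.4 tcp [0.497  0.1214 0.0479] stand [-1.5  1.2 47.9] ori [ 1.800e+02  1.000e-01 -1.774e+02] F [-12.4   0.2  31.5]
shift [0.008 0.003 0.006] turn [ 0.     0.002 -0.001] target [0.4958 0.1218 0.047 ]
t 9.5 tcp [0.497  0.1214 0.048 ] stand [-1.5  1.2 48. ] ori [ 1.800e+02  1.000e-01 -1.774e+02] F [-11.7   0.5  32.4]
shift [0.008 0.003 0.006] turn [ 0.     0.002 -0.001] target [0.4958 0.1218 0.047 ]
```

View pics/z6.png

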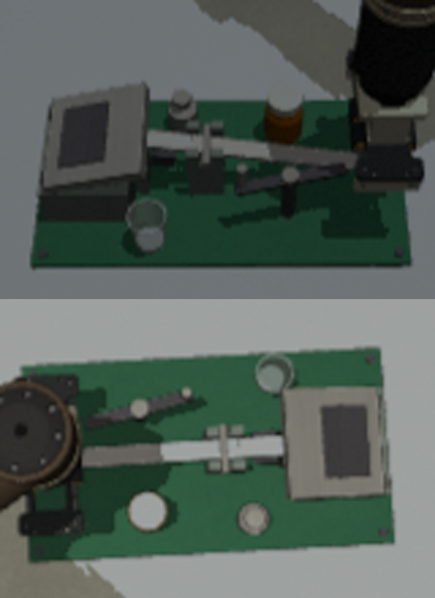

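drive_tool(moves=[[0.01,0,0.01,0,0,0],[0.01,0,0.01,0,0,0],[0.01,0,0.01,0,0,0]])

```text
clock: 9.8
tool_pos: [0.4967, 0.1214, 0.0483]
orientation: [180.0, 0.3, -177.4]
force: [-2.7, -2.6, 18.7]
opening: 0.0008
```

```bash
python3 - <<'E'
from h import *
plan(W(-2,0,47),-177.4)
s=dict(np.load('s6.npz'));t=dict(np.load('t6.npz'));k=2.72
for a in(0,.2,.24,.27,.3):
    r=[]
    for y in(-68,68):
        P=W(412-127*np.cos(a)+18*np.sin(a),y,78+127*np.sin(a)+18*np.cos(a))
        r+=[((proj(s,P)-[159.6,119.6])*k).round(1)]
    print(a,r)
cv2.imwrite('pics/f6.png',cv2.resize(s['pixels'][145:195,170:230,::-1],None,fx=10,fy=10,interpolation=2))
print(((proj(s,W(0,0,0))).round(1)))
E
```

```text
t 9.8 tcp [0.4967 0.1214 0.0483] stand [-1.6  0.9 48.3] ori [ 180.     0.3 -177.4] F [-2.7 -2.6 18.7]
shift [0.006 0.003 0.009] turn [0.    0.004 0.   ] target [0.4958 0.1218 0.047 ]
0 [array([152.2,  95.3]), array([146.6, 184.2])]
0.2 [array([145.7,  83.1]), array([139.6, 172.9])]
0.24 [array([143.9,  80.7]), array([137.7, 170.6])]
0.27 [array([142.4,  79. ]), array([136.2, 169. ])]
0.3 [array([140.9,  77.2]), array([134.5, 167.3])]
[295.2 185.7]
```

View pics/f6.png

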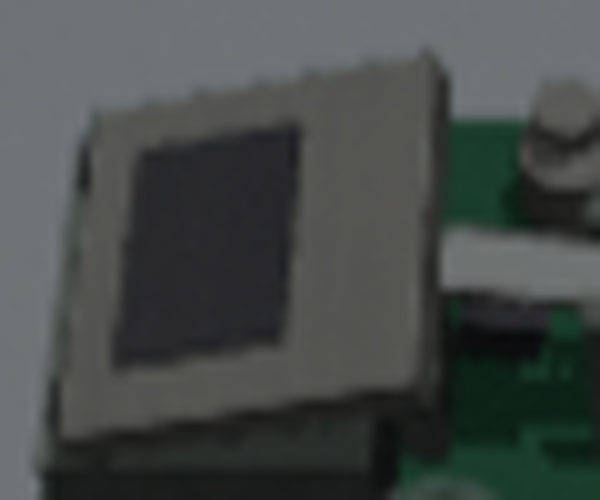

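drive_tool(moves=[[0,0,0.015,0,0,0],[0,0,0.015,0,0,0],[0,0,0.015,0,0,0],[0,0,0.015,0,0,0]])

```text
clock: 10.2
tool_pos: [0.4969, 0.1214, 0.0481]
orientation: [180.0, 0.3, -177.4]
force: [-7.9, -0.6, 24.3]
opening: 0.0006
```

```bash
python3 - <<'E'
from h import *
plan(W(-2,0,47),-177.4);look(7);plan(W(-2,0,47),-177.4)
E
```

```text
t 10.2 tcp [0.4969 0.1214 0.0481] stand [-1.5  1.1 48.1] ori [ 180.     0.3 -177.4] F [-7.9 -0.6 24.3]
shift [0.007 0.003 0.007] turn [0.    0.005 0.001] target [0.4958 0.1218 0.047 ]
t 10.3 tcp [0.4969 0.1214 0.0481] stand [-1.5  1.1 48.1] ori [ 180.     0.3 -177.4] F [-9.4 -0.5 26. ]
shift [0.007 0.003 0.007] turn [0.    0.005 0.001] target [0.4958 0.1218 0.047 ]
```

View pics/z7.png

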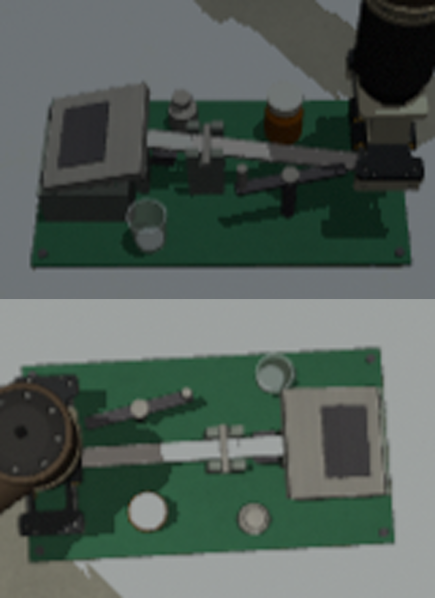

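The flap stays up, the lever sits in its fork and the catch is clear. The jar (148,511), weight (254,517) and beaker (273,373) haven't moved, and the hold is steady at about 26 N. Handing in.

```bash
python3 - <<'E'
from h import *
print(ticket.close_job())
E
```

```text
the job is handed in; nothing more can be done
None
```

I pushed the catch peg round to its stop with the closed fingertips, then pressed the lever's paddle down onto its rubber stop. I handed the job in at about 10.3 s, still holding it down so the flap stays up.

**Last checks:**
- **Catch:** the camera images put it at about 1.3–1.35 rad, on its stop. The push force rose to about 35 N there.
- **Paddle:** it held steady with the fingertip at 48 mm and about 26 N down, well above the 4–9 N needed to press it. That is about 3 mm above the paddle's nominal 45 mm, which fits a wide fingertip on the sloping pad.
- **Flap:** it was open about 0.27 rad, measured from its corners in the scene view. That needed a correction of about 1.5 px for an offset already visible with the flap closed.
- **Other things:** the lever was in its fork, and the jar, weight and beaker on the plate looked unmoved. I did not re-check the things on the table off to the side, which the tool passed well above or clear of.

**Less tidy:**
- The push force briefly read about 14 N early in the peg push, more than the 1–2 N expected; I found no cause.
- First contact with the rubber stop read about 44 N at the wrist before I eased off.
- A sideways force of about 9 N, probably friction on the paddle, remained at hand-in.

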